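Find the high spot of a mill stone with a dial gauge

TASK

Slide the dial gauge in by its post until its sprung plunger is lightly pressed on the rim of the mill stone, with well over half of its stroke left for the high spot. Then crank the stone round by its handle with the plunger riding on the rim, find where the rim stands highest (it also has a lesser hump), and leave the stone standing with that highest spot right at the plunger's tip, gauge still pressing and handle let go. Never jam the plunger to the end of its stroke, and leave the other things on the table alone.

Things in the scene. Friction and masses are not known exactly. Their poses are not given: they have to be found in the camera images.
- stand: Truing stand: brown wooden base board 250 x 440 x 15 mm lying flat on the table, fixed. Its origin lies on the table right under the turning axis of the stone. Its +y axis runs horizontally from the stone's axis to the gauge (the slide's line), its x axis across; z up. The board reaches from -125 to +315 mm along its y.
- stone_axis (a point): The fixed upright turning axis of the stone, at the height of the top face of the round steel cover plate (71 mm above the table; plate 6 mm thick, 112 mm in radius) that turns with the stone and overhangs its rim.
- stone_middle (a point): Half-way up the grey mill stone, on its axis, 47.5 mm above the table. Stone 35 mm thick, under the cover plate; rim radius 100 mm but for two rounded humps, placed differently under the plate each time: the highest stands 6 mm proud and is about 45 degrees wide in all, a lesser one stands 3 mm proud, about 32 degrees wide. At the start the highest is not at the gauge.
- handle_grip (a point): Centre of the crank handle: an upright dark wooden sleeve, 22 mm in diameter, 60 mm tall (76 to 136 mm above the table), on the cover plate 70 mm from the stone's axis. It spins freely on its pin, so it can be led round the axis in a circle, gripped, without turning the gripper. About 4 to 6 N at the handle turn the stone; it stays where it is left.
- turntable (a joint): Angle of turntable, stone and handle about the axis, rad, anticlockwise seen from above. At 0 the handle stands on the stand's -x side. It turns more than two full turns either way.
- gauge_post (a point): Centre of the graspable upper part of the gauge's post, 100 mm above the table: an upright square aluminium bar 20 x 20 mm, sides along the stand's x and y, top 117 mm above the table. It stands on the gauge's carriage, which slides only along the stand's y (towards the stone = -y), 65 mm of travel; about 10 N move it and it stays where it is left.
- plunger (a joint): Stroke by which the plunger is pressed in, m: 0 free, 0.012 at the end of its stroke. Sprung: 1.5 N at first touch, 4.5 N at the end of the stroke, beyond which it jams. The dial's black needle shows it: it turns clockwise from the first mark to the last over the full stroke, 22.4 degrees a millimetre.
- plunger_tip: Rounded steel tip of the plunger, 10 mm in diameter, 47.5 mm above the table, under the plate's edge when in touch. Its origin is the foremost point of the tip, that touches the stone's rim, on the stand's y line through the axis. While the stone presses it, its horizontal distance from the stone's axis is the rim's radius there.
- dial (a point): Centre of the round white dial face with the black needle, facing up, 65 mm above the table, on the carriage; dial 60 mm across. It lies on the stand's y line between post and plunger, 54 mm from the post; the unpressed plunger's tip is 119 mm from the post.
- spanner: Steel spanner, 130 mm long, lying on the base board beside the gauge; to be left alone.
- oil_tin: Small steel oil tin, 28 mm across, 55 mm tall, standing on the base board on the gauge's other side; to be left alone.
- bowl: Steel bowl, 140 mm across, on the table; to be left alone.
- board_and_pin: Round wooden rolling board, 200 mm across, with a rolling pin fixed on it; to be left alone.
- tumbler: Steel tumbler, 68 mm across, 100 mm tall; to be left alone.
- flour_brush: Brush, 200 mm long, lying on the table; to be left alone.
- jar: White jar, 80 mm across, 110 mm tall; to be left alone.

How it is judged:
By the outcome, as a careful person would: the job done as asked, in the order asked, and still so for the second after the job is handed in, with the robot touching nothing.
It also fails if it takes over 72 s, if anything falls off the work surface, if the arm or the gripper's body presses on something with over 40 N, if the wrist force passes 120 N, or if a joint passes its speed limit or range.

ROBOT

A 7-joint arm with a two-finger parallel gripper is mounted at the origin on the work surface. World frame = base frame: x ahead of the robot, y to its left, z up, the work surface at z = 0. Lengths are in mm, angles in rad, forces in N, time in s.
With the tool pointing down it reaches from about 400 to 875 mm from the base axis. Payload 4.4 kg.
Tool frame: the origin (TCP) lies midway between the tips of the shut fingers; the grasp point (between the pads) lies 19 mm behind it; z points along the fingers, y is the line along which they close (so a half turn about z gives the same grasp; the last joint's range is limited). The gripper opens to 85 mm and grips with 20 to 120 N. Pads are 22 mm wide; open, the fingers measure 114 mm over their backs; the gripper's body (76 mm by 85 mm) begins 54 mm behind the grasp point. The pads swing forward as they close: fully open they stand 13 mm farther back than shut.
Start: joints at [1.089, 0.628, 0.038, 1.517, -0.027, 0.996, -0.02], TCP at [262.577, -594.618, 231.313] pointing down, gripper open.
Joint ranges: [-3.06, 3.06], [-0.37, 2.12], [-1.25, 1.32], [0.18, 2.47], [-1.1, 4.24], [0.23, 1.98], [-2.94, 2.94]. Speed limits (rad/s): [2.57, 2.57, 3.14, 3.14, 3.14, 3.14, 3.14].

INTERFACE

Orientations are given as [roll, pitch, yaw] about the fixed x, y, z axes, in that order (R = Rz(yaw) Ry(pitch) Rx(roll)).
In Python, from cell import read_state, get_image, finish_job gives the robot as it stands.
- The arm moves only by the tool send_rows, never from a script. Its argument "series" is a list of rows, each an object of numbers: "ax", "ay", "az": the turn, a rotation vector about the tool's x, y, z in rad; "dx", "dy", "dz": the shift along the tool's x, y, z in cm; "hand": the closure, from 0 (fully open) to 1 (shut). In form: [{"ax": .., "ay": .., "az": .., "dx": .., "dy": .., "dz": .., "hand": ..}, ...]. A call has 1 to 10 rows; each row is the pose to reach, as a shift and turn from the pose commanded when the call began, along the tool's axes at that moment; what a row does not reach only later rows make up. A row lasts 1/10 s, in which the tool goes at most 50 mm and 8.59 degrees, less where a joint would pass 70% of its speed; a pose out of reach is approached as far as the arm can. A call with a gripper value outside its range is refused whole. The fingers move at their own pace and stop on an object; the grip force is fixed at half the most. Time passes only in rows, so rows that repeat a pose let the fingers close. It gives the time, the measured TCP pose, the force, the opening and the grip force at its end, in the units of the state.
- read_state(): the state, without advancing time (a new reading comes with each control period).
- get_image(name): name is "scene" or "top" or "wrist"; returns a dict with "pixels" (384x512x3 uint8, red, green, blue), "mtx" (3x3 intrinsics, pixels), "R" (3x3) and "t" (3): a world point X has camera coordinates R X + t. Camera axes: x right, y down, z forward; pixel columns grow to the right and rows downward; lengths in mm; the calibration is good to about 2 mm. The wrist camera is an equidistant fisheye: a pixel r from the principal point sees the ray r / f radians off the axis. A picture is of the moment at which its call begins. There is no depth.
- finish_job(): hands the job in; it is judged then, once.
The state is a dict: "clock": time; "qpos": joint angles; "qd": joint speeds; "tau": joint torques, N m; "eef_pos": TCP position; "tool_rot": TCP orientation; "force": force on the tool from outside, world axes, zero at the start; "torque": the same for the moment, N m; "width": finger opening in mm; "gripper_force": force on a finger pad.
Only numpy, scipy, OpenCV 4.12 (cv2) and the standard library are available. Lean on these libraries where they do the work, as an engineer would, in place of code of your own. Each camera call takes 0.05 s, during which the arm holds its last target. There are 200 camera calls.

## Working session

There is one attempt and no reset: what is moved stays moved. The work goes in short steps, Python scripts to look and compute and a tool call to move; the robot and the scene stay as the last step left them, time stands still between calls to the robot, and variables do not carry over. Pictures are saved under pics/ and viewed, at most 10 in all, crops included, and the job is handed in when it is done.

Besides the shell and the picture viewer there is one more tool, called after "Emit:" by a JSON object that holds its "api" and its "payload", one argument or row to a line. send_rows: Moves the arm, as the interface text tells. Its arguments: {"type":"object","properties":{"series":{"type":"array","items":{"type":"object","properties":{"ax":{"type":"number"},"ay":{"type":"number"},"az":{"type":"number"},"dx":{"type":"number"},"dy":{"type":"number"},"dz":{"type":"number"},"hand":{"type":"number"}}}}},"required":["series"]}

```bash
mkdir -p pics; ls; python3 - <<'E'
from cell import *
import cv2,numpy as np
s=read_state();print(s['clock'],s['eef_pos'],s['tool_rot'],s['width'])
for n in('scene','top'):
    d=get_image(n);cv2.imwrite(f'pics/{n}0.png',cv2.resize(d['pixels'][:,:,::-1],(800,600),interpolation=cv2.INTER_CUBIC))
    np.savez(f'pics/{n}0.npz',**d);print(n,d['mtx'].tolist(),np.round(d['R'],4).tolist(),d['t'])
E
```

```text
pics
0.0 [ 262.32981521 -594.03508764  230.38252392] [-3.13969953e+00 -1.65918703e-05  4.15798649e-01] 85.37728623279745
scene [[490.9096933670781, 0.0, 253.77564207124232], [0.0, 490.9096933670781, 192.3935862291973], [0.0, 0.0, 1.0]] [[-0.8703, 0.4923, 0.0135], [0.355, 0.6461, -0.6757], [-0.3414, -0.5833, -0.7371]] [ 450.70543701 -103.51712411 1610.64390144]
top [[491.7517834151522, 0.0, 252.65546338582223], [0.0, 491.7517834151522, 186.7596753226676], [0.0, 0.0, 1.0]] [[-0.0297, -0.9994, 0.0163], [-0.997, 0.0284, -0.0725], [0.072, -0.0184, -0.9972]] [ -17.28927972  512.65282999 1426.04430778]
```

View pics/top0.png

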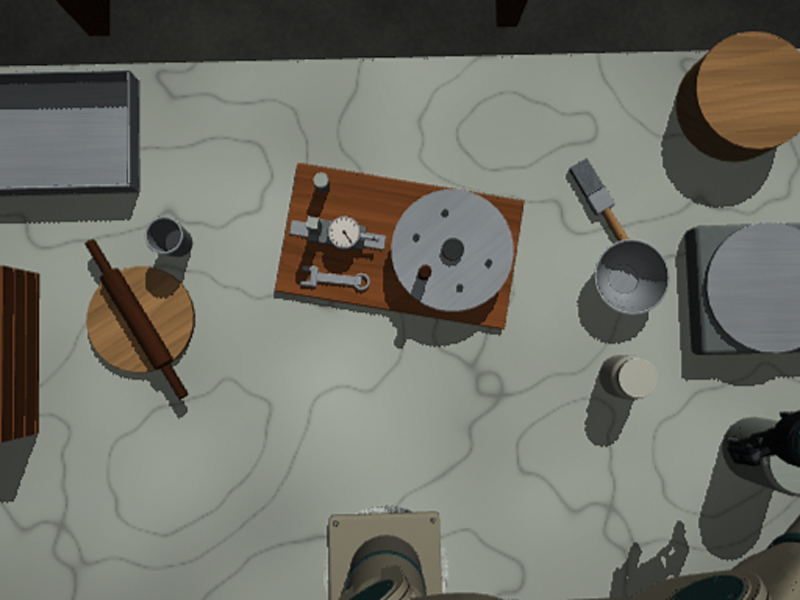

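View pics/scene0.png

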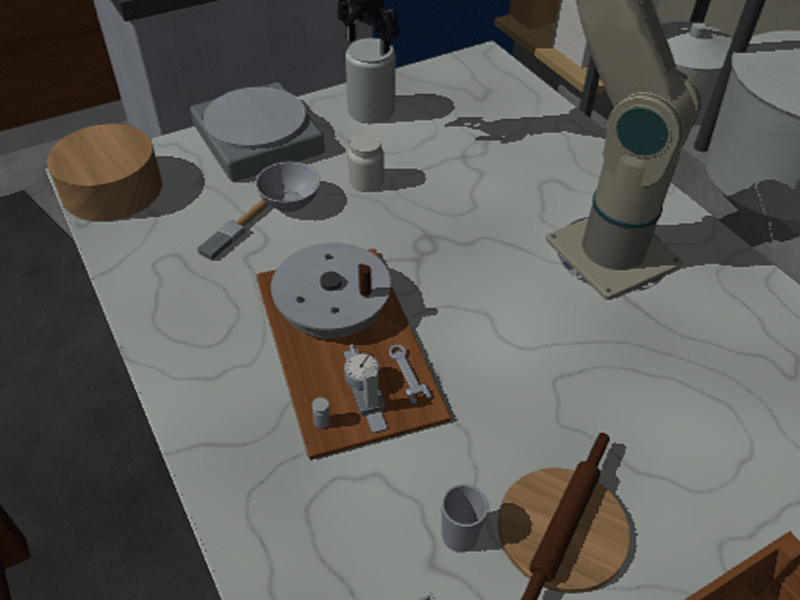

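The top view shows the stone's plate centred near (452,250), the handle at (425,271), the dial at (344,232), the post at (314,222), the oil tin at (320,180) and the spanner at (335,280). I'll enlarge that area.

```bash
cat > h.py <<'E'
import numpy as np,cv2
def onplane(d,u,v,z):
    r=np.linalg.inv(d['mtx'])@[u,v,1.];R=d['R'];c=-R.T@d['t'];w=R.T@r
    return c+w*(z-c[2])/w[2]
def proj(d,X):
    p=d['mtx']@(d['R']@np.asarray(X,float)+d['t']);return p[:2]/p[2]
def crop(d,u0,v0,w,h,k,fn):
    cv2.imwrite(fn,cv2.resize(d['pixels'][v0:v0+h,u0:u0+w,::-1],None,fx=k,fy=k,interpolation=cv2.INTER_CUBIC))
E
python3 - <<'E'
from h import *
d=np.load('pics/top0.npz');crop(d,172,100,166,115,4.8,'pics/topc.png')
E
```

```text
(no output)
```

View pics/topc.png

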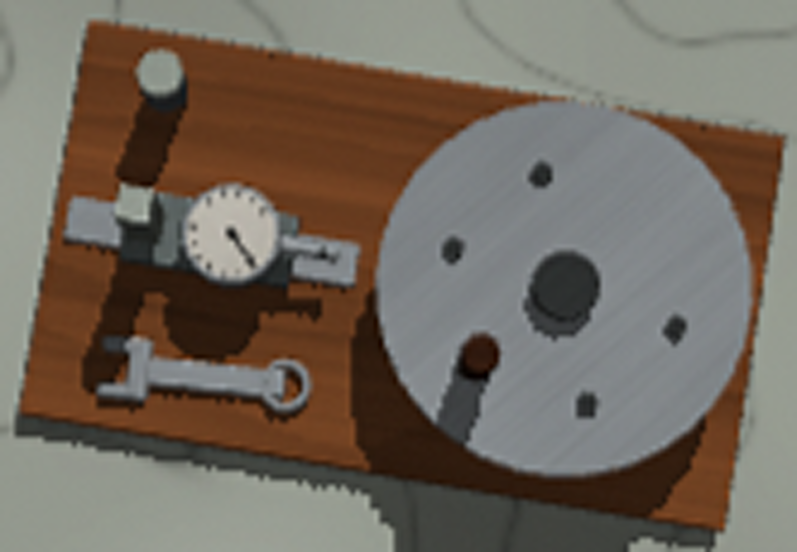

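The crop shows the board corners at (88,22), (785,137), (722,528) and (20,412). The plate centre is at (564,288), the handle top at (481,352), the post top at (137,205) and the dial centre at (232,233).

```bash
python3 - <<'E'
from h import *
d=np.load('pics/top0.npz')
f=lambda u,v,z:onplane(d,(u+.5)/4.8-.5+172,(v+.5)/4.8-.5+100,z)
C=[f(*p,15) for p in((88,22),(785,137),(722,528),(20,412))]
y=(C[0]-C[1]+C[3]-C[2]);y/=np.linalg.norm(y);x=C[0]-C[3]+C[1]-C[2];x/=np.linalg.norm(x)
print(np.round(C,1),np.linalg.norm(C[0]-C[1]),np.linalg.norm(C[0]-C[3]))
m=sum(C)/4; print('yaw of stand y',np.arctan2(y[1],y[0]),'x',np.arctan2(x[1],x[0]),'origin from board',m-95*y)
ax=f(564.5,288,71);po=f(137,205,117);di=f(232,233,65);ha=f(481,353,136)
for n,p in(('axis',ax),('post',po),('dial',di),('handle',ha)):print(n,p,'stand',(p-ax)@[y[1],-y[0],0],(p-ax)@y)
yy=po-ax;print('axis->post ang',np.arctan2(yy[1],yy[0]))
s=np.load('pics/scene0.npz')
print('scene proj',[np.round(proj(s,p)*1.5625) for p in(ax,po,di,ha)])
E
```

```text
[[ 763.8  147.    15. ]
 [ 680.2 -283.2   15. ]
 [ 439.  -234.3   15. ]
 [ 522.5  193.5   15. ]] 438.24710381859444 245.68967190467987
yaw of stand y 1.3784785700609707 x -0.19516283242486718 origin from board [ 583.23726174 -137.50596238   15.        ]
axis [ 582.65950927 -137.55417414   71.        ] stand 0.0 0.0
post [631.49946729 110.38994136 117.        ] stand 0.5488803211050107 252.70798293823987
dial [621.81965801  58.81837974  65.        ] stand 0.9046304399458304 200.23705653868012
handle [538.90894763 -82.95902675 136.        ] stand -53.378983063614974 45.22638531802776
axis->post ang 1.3763065790870395
scene proj [array([331., 283.]), array([370., 370.]), array([361., 365.]), array([365., 268.])]
```

Emit:
{"api": "send_rows", "payload": {
  "series": [
    {"az": 0.12,"dx": 3.5,"dy": -2.7,"hand": 0},
    {"az": 0.24,"dx": 7,"dy": -5.5,"hand": 0},
    {"az": 0.36,"dx": 10.5,"dy": -8.3,"hand": 0},
    {"az": 0.48,"dx": 14,"dy": -11.1,"hand": 0},
    {"az": 0.609,"dx": 17.5,"dy": -13.9,"hand": 0},
    {"az": 0.609,"dx": 21,"dy": -16.6,"hand": 0},
    {"az": 0.609,"dx": 24.5,"dy": -19.4,"hand": 0},
    {"az": 0.609,"dx": 28,"dy": -22.2,"hand": 0},
    {"az": 0.609,"dx": 31.5,"dy": -24.9,"hand": 0},
    {"az": 0.609,"dx": 31.5,"dy": -24.9,"hand": 0}
  ]
}}

```text
invalid input at $.series[0]: expected keys ax, ay, az, dx, dy, dz, hand
```

```bash
cat >> h.py <<'E'
AX=np.array([582.9,-137.5]);PSI=1.3775
SX=np.array([np.sin(PSI),-np.cos(PSI)]);SY=np.array([np.cos(PSI),np.sin(PSI)])
def stand(p):
    q=np.asarray(p[:2])-AX;return np.array([q@SX,q@SY,p[2]])
def st():
    from cell import read_state
    s=read_state();p=stand(s['eef_pos']);print('t',s['clock'],'stand pos',np.round(p,1),'rpy',np.round(s['tool_rot'],4),'F',np.round(s['force'],1),'w',round(s['width'],1),'g',round(s['gripper_force'],1))
    return s,p
E
python3 -c "from h import *;s,p=st();print(s['eef_pos'],s['qpos'])"
```

```text
t 0.1 stand pos [-226.9 -509.6  230.5] rpy [-3.1398  0.      0.4159] F [-0.4  0.1 -1.1] w 85.5 g 0.0
[ 262.36354293 -594.07861625  230.46923505] [ 1.0891789   0.62927454  0.03841689  1.51826104 -0.02696249  0.99632142
 -0.01997548]
```

All keys are required in every row.

Emit:
{"api": "send_rows", "payload": {
  "series": [
    {"ax": 0,"ay": 0,"dz": 0,"az": 0.12,"dx": 3.5,"dy": -2.7,"hand": 0},
    {"ax": 0,"ay": 0,"dz": 0,"az": 0.24,"dx": 7,"dy": -5.5,"hand": 0},
    {"ax": 0,"ay": 0,"dz": 0,"az": 0.36,"dx": 10.5,"dy": -8.3,"hand": 0},
    {"ax": 0,"ay": 0,"dz": 0,"az": 0.48,"dx": 14,"dy": -11.1,"hand": 0},
    {"ax": 0,"ay": 0,"dz": 0,"az": 0.609,"dx": 17.5,"dy": -13.9,"hand": 0},
    {"ax": 0,"ay": 0,"dz": 0,"az": 0.609,"dx": 21,"dy": -16.6,"hand": 0},
    {"ax": 0,"ay": 0,"dz": 0,"az": 0.609,"dx": 24.5,"dy": -19.4,"hand": 0},
    {"ax": 0,"ay": 0,"dz": 0,"az": 0.609,"dx": 28,"dy": -22.2,"hand": 0},
    {"ax": 0,"ay": 0,"dz": 0,"az": 0.609,"dx": 31.5,"dy": -24.9,"hand": 0},
    {"ax": 0,"ay": 0,"dz": 0,"az": 0.609,"dx": 31.5,"dy": -24.9,"hand": 0}
  ]
}}

```text
clock: 1.1
eef_pos: [453.6, -232.2, 230.9]
tool_rot: [-3.137, -0.0, -0.182]
force: [0.5, -0.5, -0.2]
width: 85.3
gripper_force: 0.0
```

```bash
python3 -c "from h import *;s,p=st();print(s['eef_pos'],s['qpos'])"
```

```text
t 1.1 stand pos [-108.6 -117.8  230.9] rpy [-3.1371e+00 -2.0000e-04 -1.8190e-01] F [ 0.5 -0.5 -0.2] w 85.3 g 0.0
[ 453.6479001  -232.2242159   230.85275421] [ 0.28691553  0.43527064  0.19009735  1.90710982 -0.11618151  0.81052077
 -1.21269715]
```

Emit:
{"api": "send_rows", "payload": {
  "series": [
    {"ax": 0,"ay": 0,"dz": 0,"az": 0,"dx": 1.3,"dy": -4.5,"hand": 0},
    {"ax": 0,"ay": 0,"dz": 0,"az": 0,"dx": 2.7,"dy": -9,"hand": 0},
    {"ax": 0,"ay": 0,"dz": 0,"az": 0,"dx": 4,"dy": -13.5,"hand": 0},
    {"ax": 0,"ay": 0,"dz": 0,"az": 0,"dx": 5.3,"dy": -18,"hand": 0},
    {"ax": 0,"ay": 0,"dz": 0,"az": 0,"dx": 6.6,"dy": -22.5,"hand": 0},
    {"ax": 0,"ay": 0,"dz": 2,"az": 0,"dx": 8,"dy": -27,"hand": 0},
    {"ax": 0,"ay": 0,"dz": 4,"az": 0,"dx": 9.2,"dy": -31,"hand": 0},
    {"ax": 0,"ay": 0,"dz": 6,"az": 0,"dx": 10.3,"dy": -35,"hand": 0},
    {"ax": 0,"ay": 0,"dz": 8,"az": 0,"dx": 11.1,"dy": -37.6,"hand": 0},
    {"ax": 0,"ay": 0,"dz": 8,"az": 0,"dx": 11.1,"dy": -37.6,"hand": 0}
  ]
}}

```text
clock: 2.1
eef_pos: [630.1, 113.5, 147.4]
tool_rot: [-3.14, 0.005, -0.186]
force: [-1.2, 0.3, 0.0]
width: 85.5
gripper_force: 0.0
```

Emit:
{"api": "send_rows", "payload": {
  "series": [
    {"ax": 0,"ay": 0,"dz": 0,"az": 0,"dx": 0,"dy": 0,"hand": 0},
    {"ax": 0,"ay": 0,"dz": 0,"az": 0,"dx": 0,"dy": 0,"hand": 0}
  ]
}}

```text
clock: 2.3
eef_pos: [631.4, 105.8, 151.8]
tool_rot: [3.14, -0.001, -0.196]
force: [-0.3, -0.6, 0.8]
width: 85.3
gripper_force: 0.0
```

```bash
python3 - <<'E'
from h import *
from cell import *
s,p=st();print(s['qpos'])
d=get_image('wrist');cv2.imwrite('pics/w1.png',cv2.resize(d['pixels'][:,:,::-1],(800,600),interpolation=cv2.INTER_CUBIC))
np.savez('pics/w1.npz',**d);print(d['mtx'],d['R'],d['t'])
E
```

```text
t 2.3 stand pos [  0.8 248.1 151.8] rpy [ 3.1403e+00 -6.0000e-04 -1.9550e-01] F [-0.3 -0.6  0.8] w 85.3 g 0.0
[-0.30793815  0.70817464  0.16369935  1.62609392 -0.14367872  0.81909096
 -1.85097352]
[[297.31863964   0.         256.39186922]
 [  0.         297.31863964 195.83281089]
 [  0.           0.           1.        ]] [[-0.19391118 -0.9810169   0.00207319]
 [-0.94158259  0.18670879  0.28028925]
 [-0.27535557  0.05239913 -0.95991335]] [226.0703001  560.23393647 470.88717089]
```

View pics/w1.png

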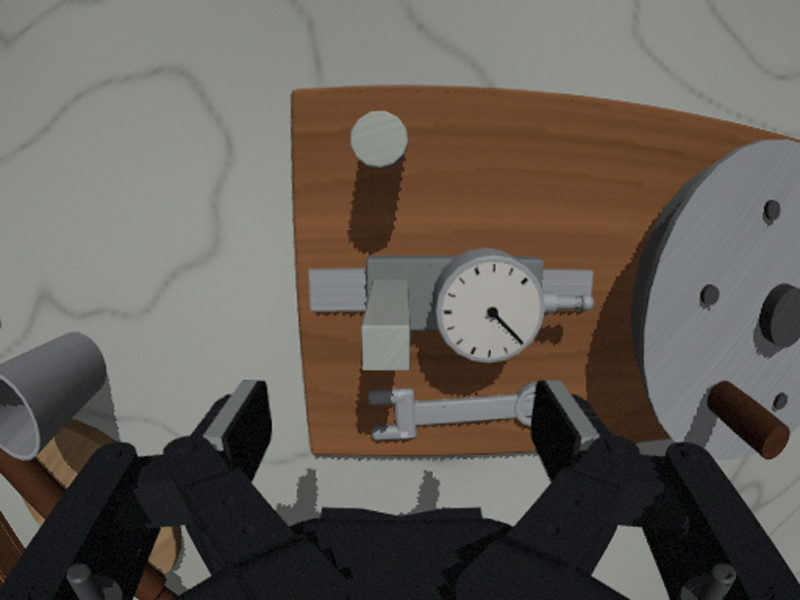

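The wrist view shows the post top at (386,342), the dial centre at (492,312) and the needle tip at (522,343). The plunger tip is at (592,303) and the fingers straddle the post.

```bash
cat >> h.py <<'E'
def fish(d,u,v,z):
    K=d['mtx'];m=np.array([u-K[0,2],v-K[1,2]]);r=np.hypot(*m);th=r/K[0,0]
    w=d['R'].T@np.array([*(m/r*np.sin(th)),np.cos(th)]);c=-d['R'].T@d['t'];return c+w*(z-c[2])/w[2]
def fproj(d,X):
    K=d['mtx'];q=d['R']@np.asarray(X,float)+d['t'];h=np.hypot(q[0],q[1]);th=np.arctan2(h,q[2])
    return K[:2,2]+K[0,0]*th*q[:2]/h
E
python3 - <<'E'
from h import *
d=np.load('pics/w1.npz')
for n,u,v,z in(('post',386,342,117),('dial',492,312,65),('tip',592,303,52.5),('handle',776,438,136)):
    print(n,stand(fish(d,(u+.5)/1.5625-.5,(v+.5)/1.5625-.5,z)))
st(); c=-d['R'].T@d['t'];print('cam',c,stand(c))
E
```

```text
post [  4.71201459 254.24297263 117.        ]
dial [  1.46309609 200.36407934  65.        ]
tip [  2.74380109 138.17670291  52.5       ]
handle [-49.13625349  45.82261135 136.        ]
t 2.35 stand pos [  1.  248.1 152.2] rpy [ 3.1408e+00 -1.2000e-03 -1.9590e-01] F [-0.2  0.1 -1.4] w 85.4 g 0.0
cam [701.00548203  92.5041025  294.51464657] [ 71.72331996 248.40804622 294.51464657]
```

Emit:
{"api": "send_rows", "payload": {
  "series": [
    {"ax": 0,"ay": 0,"dz": 2.5,"az": 0,"dx": 0,"dy": -0.5,"hand": 0},
    {"ax": 0,"ay": 0,"dz": 5,"az": 0,"dx": 0,"dy": -0.5,"hand": 0},
    {"ax": 0,"ay": 0,"dz": 7.1,"az": 0,"dx": 0,"dy": -0.5,"hand": 0},
    {"ax": 0,"ay": 0,"dz": 7.1,"az": 0,"dx": 0,"dy": -0.5,"hand": 0},
    {"ax": 0,"ay": 0,"dz": 7.1,"az": 0,"dx": 0,"dy": -0.5,"hand": 0.5},
    {"ax": 0,"ay": 0,"dz": 7.1,"az": 0,"dx": 0,"dy": -0.5,"hand": 1},
    {"ax": 0,"ay": 0,"dz": 7.1,"az": 0,"dx": 0,"dy": -0.5,"hand": 1},
    {"ax": 0,"ay": 0,"dz": 7.1,"az": 0,"dx": 0,"dy": -0.5,"hand": 1},
    {"ax": 0,"ay": 0,"dz": 7.1,"az": 0,"dx": 0,"dy": -0.5,"hand": 1},
    {"ax": 0,"ay": 0,"dz": 7.1,"az": 0,"dx": 0,"dy": -0.5,"hand": 1}
  ]
}}

```text
clock: 3.35
eef_pos: [632.7, 112.7, 81.4]
tool_rot: [-3.142, -0.001, -0.193]
force: [-2.1, -0.3, 5.4]
width: 19.6
gripper_force: 59.7
```

```bash
python3 -c "
from h import *
st()"
```

```text
t 3.35 stand pos [  0.8 255.1  81.4] rpy [-3.1416e+00 -1.1000e-03 -1.9340e-01] F [-2.1 -0.3  5.4] w 19.6 g 59.7
```

Emit:
{"api": "send_rows", "payload": {
  "series": [
    {"ax": 0,"ay": 0,"dz": 0,"az": 0,"dx": 0,"dy": 0.5,"hand": 1},
    {"ax": 0,"ay": 0,"dz": 0,"az": 0,"dx": 0,"dy": 1,"hand": 1},
    {"ax": 0,"ay": 0,"dz": 0,"az": 0,"dx": 0,"dy": 1.5,"hand": 1},
    {"ax": 0,"ay": 0,"dz": 0,"az": 0,"dx": 0,"dy": 2,"hand": 1},
    {"ax": 0,"ay": 0,"dz": 0,"az": 0,"dx": 0,"dy": 2.5,"hand": 1},
    {"ax": 0,"ay": 0,"dz": 0,"az": 0,"dx": 0,"dy": 2.8,"hand": 1},
    {"ax": 0,"ay": 0,"dz": 0,"az": 0,"dx": 0,"dy": 3,"hand": 1},
    {"ax": 0,"ay": 0,"dz": 0,"az": 0,"dx": 0,"dy": 3,"hand": 1}
  ]
}}

```text
clock: 4.15
eef_pos: [628.0, 88.7, 81.5]
tool_rot: [-3.135, -0.002, -0.191]
force: [1.1, 8.5, 3.0]
width: 19.0
gripper_force: 59.3
```

```bash
python3 - <<'E'
from h import *
from cell import *
s,p=st()
d=get_image('wrist');np.savez('pics/w2.npz',**d);c=fproj(d,[*(AX+SY*(p[1]-54)),65]);print(c)
crop(d,max(0,int(c[0])-60),max(0,int(c[1])-50),130,98,6,'pics/w2.png')
E
```

```text
t 4.15 stand pos [  0.8 230.7  81.5] rpy [-3.1351e+00 -2.5000e-03 -1.9070e-01] F [1.1 8.5 3. ] w 19.0 g 59.3
[346.34595528 236.47351904]
```

View pics/w2.png

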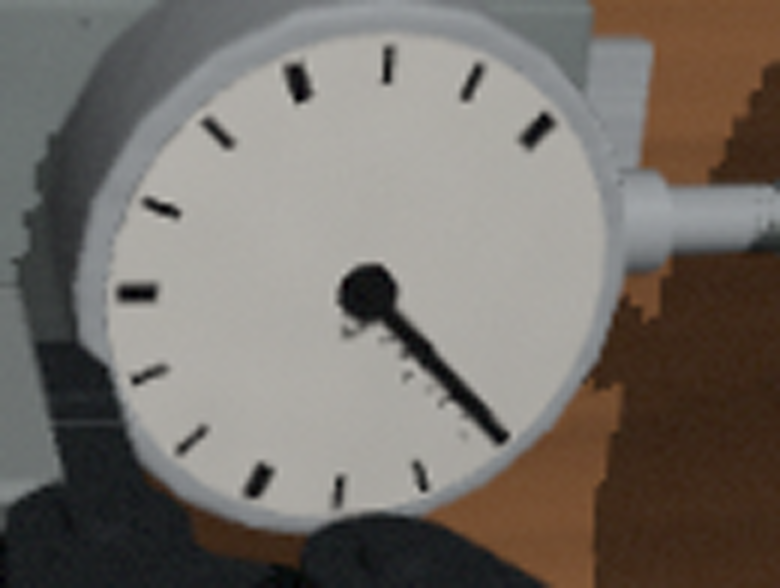

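The dial reads zero: the needle at (503,437) lies on the first mark, and the 1 mm marks run clockwise to the last one at (537,130). I'll write an automatic reader, then advance further.

```bash
cat >> h.py <<'E'
def dial(d,py,fn=None,A0=None):
    """needle angle (rad, clockwise seen from above, from stand +y) ; py = guess of post y"""
    k=5;n=90  # patch: 5px/mm, +-45 mm, rows = stand x down, cols = stand -y  (seen from above)
    cy=py-54
    def patch(cy,cx):
        g=(np.arange(2*n*2)-2*n)/ (2*2.0)  # 0.25mm... +-45mm
        X,Y=np.meshgrid(g,g)               # cols -> -y, rows -> -x
        mp=np.zeros(X.shape+(2,),np.float32)
        P=np.stack([AX[0]+SX[0]*(cx-Y)+SY[0]*(cy-X),AX[1]+SX[1]*(cx-Y)+SY[1]*(cy-X),np.full(X.shape,65.)],-1)
        q=P@d['R'].T+d['t'];h=np.hypot(q[...,0],q[...,1]);th=np.arctan2(h,q[...,2]);f=d['mtx'][0,0]
        mp[...,0]=d['mtx'][0,2]+f*th*q[...,0]/h;mp[...,1]=d['mtx'][1,2]+f*th*q[...,1]/h
        return cv2.remap(cv2.cvtColor(d['pixels'],cv2.COLOR_RGB2GRAY) if d['pixels'].ndim==3 else d['pixels'],mp[...,0],mp[...,1],cv2.INTER_CUBIC)
    cx=1.
    for i in range(4):
        im=patch(cy,cx);b=(im>140).astype(np.uint8)
        b=cv2.morphologyEx(b,cv2.MORPH_OPEN,np.ones((5,5)))
        nl,lab,stt,cen=cv2.connectedComponentsWithStats(b)
        j=min((j for j in range(1,nl) if stt[j,4]>8000),key=lambda j:np.hypot(*(cen[j]-180)),default=None)
        if j is None: break
        pts=cv2.findNonZero((lab==j).astype(np.uint8));c,r=cv2.minEnclosingCircle(cv2.convexHull(pts))
        cy-=(c[0]-180)/4;cx-=(c[1]-180)/4
    # clockwise from above: image cols=-y(right), rows=-x (down): a view from above with x up, y left -> true top view
    im=patch(cy,cx).astype(np.float32)
    a=np.deg2rad(np.arange(0,360,.5));rr=np.arange(7,18,.25)
    C,S=np.cos(a)[:,None]*rr,np.sin(a)[:,None]*rr
    v=cv2.remap(im,(180+4*C).astype(np.float32),(180+4*S).astype(np.float32),cv2.INTER_LINEAR).mean(1)
    w=np.clip(np.median(v)-v,0,None);p=np.argmax(cv2.GaussianBlur(np.tile(w,3)[None],(0,0),4)[0][720:1440])
    o=np.arange(-20,21);ww=w[(p+o)%720]**2;ang=(p+(ww*o).sum()/ww.sum())*.5
    if fn: cv2.imwrite(fn,np.clip(im,0,255))
    return ang,cy+54,cx,r/4,w.max()
Z0=None
E
python3 - <<'E'
from h import *
for f,py in(('w1',253),('w2',230.7)):
    print(f,dial(dict(np.load(f'pics/{f}.npz')),py,f'pics/d_{f}.png'))
E
```

```text
w1 (np.float64(46.386261652169516), 254.58060455322266, 1.9632797241210938, 26.832752227783203, np.float32(148.98778))
w2 (np.float64(50.48803801046298), 231.0165588378906, 3.4773178100585938, 28.39971160888672, np.float32(152.46658))[ WARN:0@0.072] global loadsave.cpp:1063 imwrite_ Unsupported depth image for selected encoder is fallbacked to CV_8U.
```

Emit:
{"api": "send_rows", "payload": {
  "series": [
    {"ax": 0,"ay": 0,"dz": 0,"az": 0,"dx": 0,"dy": 0.3,"hand": 1},
    {"ax": 0,"ay": 0,"dz": 0,"az": 0,"dx": 0,"dy": 0.6,"hand": 1},
    {"ax": 0,"ay": 0,"dz": 0,"az": 0,"dx": 0,"dy": 0.8,"hand": 1},
    {"ax": 0,"ay": 0,"dz": 0,"az": 0,"dx": 0,"dy": 0.8,"hand": 1}
  ]
}}

```text
clock: 4.6
eef_pos: [626.5, 80.9, 81.4]
tool_rot: [-3.135, -0.002, -0.191]
force: [1.7, 8.5, 3.9]
width: 19.2
gripper_force: 59.3
```

```bash
python3 - <<'E'
from h import *
from cell import *
s,p=st();d=get_image('wrist');np.savez('pics/w3.npz',**d);print(dial(d,p[1]))
E
```

```text
t 4.6 stand pos [  0.8 222.7  81.4] rpy [-3.1351e+00 -2.3000e-03 -1.9060e-01] F [1.7 8.5 3.9] w 19.2 g 59.3
(np.float64(142.60812570745395), np.float64(214.44495021183067), 6.369815826416016, 37.084388732910156, np.float32(78.15006))
```

```bash
python3 - <<'E'
s=open('h.py').read()
a=s.index("    cx=1.\n");b=s.index("    # clockwise from above")
new='''    cx=1.
    T=np.full((240,240),90,np.uint8);cv2.circle(T,(120,120),110,190,-1)
    for i in range(13):
        t=np.deg2rad(45.6+22.4*i);e=np.array([np.cos(t),np.sin(t)])
        cv2.line(T,tuple(np.int32(120+89*e)),tuple(np.int32(120+104*e)),40,10 if i%3==0 else 5)
    cv2.circle(T,(120,120),12,40,-1)
    for i in range(2):
        M=cv2.matchTemplate(np.clip(patch(cy,cx),0,255).astype(np.uint8),T,cv2.TM_CCOEFF_NORMED);_,r,_,c=cv2.minMaxLoc(M)
        cy-=(c[0]-60)/4;cx-=(c[1]-60)/4
'''
s=s[:a]+new+s[b:]
s=s.replace("return ang,cy+54,cx,r/4,w.max()","return 'press %.2f post_y %.1f cx %.1f match %.2f contrast %d'%((ang-45.6)/22.4,cy+54,cx,r,w.max())").replace("np.clip(im,0,255))","im.astype(np.uint8))")
open('h.py','w').write(s)
E
python3 - <<'E'
from h import *
for f,py in(('w1',253),('w2',230.7),('w3',222.7)):
    print(f,dial(dict(np.load(f'pics/{f}.npz')),py,f'pics/d_{f}.png'))
cv2.imwrite('pics/dd.png',np.hstack([cv2.imread(f'pics/d_w{i}.png')[::2,::2] for i in(1,2,3)]))
E
```

```text
w1 press 0.01 post_y 254.5 cx 1.8 match 0.76 contrast 149
w2 press 0.01 post_y 230.7 cx 1.8 match 0.75 contrast 154
w3 press 0.01 post_y 222.7 cx 1.8 match 0.76 contrast 155
```

View pics/dd.png

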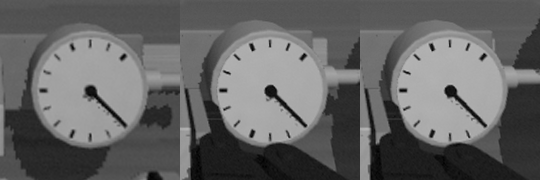

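The rectified dials are sharp and the reader gives 0.01 mm unpressed in all three. Now I'll creep in.

Emit:
{"api": "send_rows", "payload": {
  "series": [
    {"ax": 0,"ay": 0,"dz": 0,"az": 0,"dx": 0,"dy": 0.2,"hand": 1},
    {"ax": 0,"ay": 0,"dz": 0,"az": 0,"dx": 0,"dy": 0.3,"hand": 1},
    {"ax": 0,"ay": 0,"dz": 0,"az": 0,"dx": 0,"dy": 0.3,"hand": 1}
  ]
}}

```text
clock: 4.95
eef_pos: [625.9, 78.2, 81.4]
tool_rot: [-3.135, -0.002, -0.19]
force: [1.6, 9.4, 3.4]
width: 19.3
gripper_force: 59.3
```

```bash
cat > look.py <<'E'
from h import *
from cell import *
import sys
s,p=st();d=get_image('wrist');py=float(sys.argv[1]) if len(sys.argv)>1 else p[1]
print(dial(d,py)); np.savez('pics/last.npz',**d)
print('handle ang (deg from +x)',np.degrees(np.arctan2(p[1],p[0])),'r',np.hypot(*p[:2]))
E
python3 look.py
```

```text
t 4.95 stand pos [  0.8 220.   81.4] rpy [-3.1349e+00 -2.4000e-03 -1.9040e-01] F [1.6 9.4 3.4] w 19.3 g 59.3
press 0.01 post_y 220.0 cx 1.8 match 0.76 contrast 158
handle ang (deg from +x) 89.7911839480019 r 219.97666545446296
```

Emit:
{"api": "send_rows", "payload": {
  "series": [
    {"ax": 0,"ay": 0,"dz": 0,"az": 0,"dx": 0,"dy": 0.1,"hand": 1},
    {"ax": 0,"ay": 0,"dz": 0,"az": 0,"dx": 0,"dy": 0.2,"hand": 1},
    {"ax": 0,"ay": 0,"dz": 0,"az": 0,"dx": 0,"dy": 0.2,"hand": 1}
  ]
}}

```text
clock: 5.3
eef_pos: [625.6, 76.7, 81.4]
tool_rot: [-3.134, -0.002, -0.19]
force: [1.1, 10.3, 3.9]
width: 19.2
gripper_force: 59.2
```

```bash
python3 look.py
```

```text
t 5.3 stand pos [  0.8 218.4  81.4] rpy [-3.1345e+00 -2.5000e-03 -1.9020e-01] F [ 1.1 10.3  3.9] w 19.2 g 59.2
press 0.15 post_y 218.4 cx 1.8 match 0.76 contrast 158
handle ang (deg from +x) 89.78848643559657 r 218.39905010088802
```

Emit:
{"api": "send_rows", "payload": {
  "series": [
    {"ax": 0,"ay": 0,"dz": 0,"az": 0,"dx": 0,"dy": 0.1,"hand": 1},
    {"ax": 0,"ay": 0,"dz": 0,"az": 0,"dx": 0,"dy": 0.2,"hand": 1},
    {"ax": 0,"ay": 0,"dz": 0,"az": 0,"dx": 0,"dy": 0.24,"hand": 1},
    {"ax": 0,"ay": 0,"dz": 0,"az": 0,"dx": 0,"dy": 0.24,"hand": 1}
  ]
}}

```text
clock: 5.75
eef_pos: [625.3, 75.1, 81.5]
tool_rot: [-3.134, -0.003, -0.19]
force: [1.7, 11.1, 3.6]
width: 19.0
gripper_force: 59.2
```

```bash
python3 look.py
```

```text
t 5.75 stand pos [  0.8 216.8  81.5] rpy [-3.1337e+00 -2.7000e-03 -1.8980e-01] F [ 1.7 11.1  3.6] w 19.0 g 59.2
press 1.74 post_y 216.8 cx 1.8 match 0.76 contrast 162
handle ang (deg from +x) 89.78486812232852 r 216.76720529455517
```

Emit:
{"api": "send_rows", "payload": {
  "series": [
    {"ax": 0,"ay": 0,"dz": 0,"az": 0,"dx": 0,"dy": -0.2,"hand": 1},
    {"ax": 0,"ay": 0,"dz": 0,"az": 0,"dx": 0,"dy": -0.4,"hand": 1},
    {"ax": 0,"ay": 0,"dz": 0,"az": 0,"dx": 0,"dy": -0.5,"hand": 1},
    {"ax": 0,"ay": 0,"dz": 0,"az": 0,"dx": 0,"dy": -0.5,"hand": 1}
  ]
}}

```text
clock: 6.2
eef_pos: [625.3, 75.1, 81.4]
tool_rot: [-3.139, -0.002, -0.192]
force: [0.2, 3.0, 6.3]
width: 19.2
gripper_force: 59.7
```

```bash
python3 look.py
```

```text
t 6.2 stand pos [  0.8 216.8  81.4] rpy [-3.1393e+00 -1.5000e-03 -1.9220e-01] F [0.2 3.  6.3] w 19.2 g 59.7
press 1.76 post_y 216.5 cx 1.8 match 0.76 contrast 162
handle ang (deg from +x) 89.79543544586893 r 216.7957718784711
```

Emit:
{"api": "send_rows", "payload": {
  "series": [
    {"ax": 0,"ay": 0,"dz": 0,"az": 0,"dx": 0,"dy": 0,"hand": 0.3},
    {"ax": 0,"ay": 0,"dz": 0,"az": 0,"dx": 0,"dy": 0,"hand": 0},
    {"ax": 0,"ay": 0,"dz": 0,"az": 0,"dx": 0,"dy": 0,"hand": 0},
    {"ax": 0,"ay": 0,"dz": 0,"az": 0,"dx": 0,"dy": 0,"hand": 0},
    {"ax": 0,"ay": 0,"dz": 0,"az": 0,"dx": 0,"dy": 0,"hand": 0},
    {"ax": 0,"ay": 0,"dz": -3,"az": 0,"dx": 0,"dy": 0,"hand": 0},
    {"ax": 0,"ay": 0,"dz": -7,"az": 0,"dx": 0,"dy": 0,"hand": 0},
    {"ax": 0,"ay": 0,"dz": -10,"az": 0,"dx": -1,"dy": 3,"hand": 0},
    {"ax": 0,"ay": 0,"dz": -10,"az": 0,"dx": -2,"dy": 7,"hand": 0},
    {"ax": 0,"ay": 0,"dz": -10,"az": 0,"dx": -3,"dy": 11,"hand": 0}
  ]
}}

```text
clock: 7.25
eef_pos: [574.1, -29.6, 181.6]
tool_rot: [-3.141, -0.003, -0.192]
force: [-0.1, -0.6, -0.1]
width: 85.4
gripper_force: 0.0
```

Emit:
{"api": "send_rows", "payload": {
  "series": [
    {"ax": 0,"ay": 0,"dz": 0,"az": 0,"dx": -1,"dy": 3,"hand": 0},
    {"ax": 0,"ay": 0,"dz": 0,"az": 0,"dx": -2.2,"dy": 6,"hand": 0},
    {"ax": 0,"ay": 0,"dz": 0,"az": 0,"dx": -2.2,"dy": 6,"hand": 0},
    {"ax": 0,"ay": 0,"dz": 0,"az": 0,"dx": -2.2,"dy": 6,"hand": 0}
  ]
}}

```text
clock: 7.65
eef_pos: [540.8, -84.1, 180.5]
tool_rot: [-3.141, -0.0, -0.195]
force: [1.0, 0.8, -0.2]
width: 85.2
gripper_force: 0.0
```

```bash
python3 look.py 216.8; python3 - <<'E'
from h import *
d=np.load('pics/last.npz');cv2.imwrite('pics/w4.png',cv2.resize(d['pixels'][:,:,::-1],(800,600),interpolation=cv2.INTER_CUBIC))
E
```

```text
t 7.65 stand pos [-51.6  44.3 180.5] rpy [-3.1413e+00 -4.0000e-04 -1.9510e-01] F [ 1.   0.8 -0.2] w 85.2 g 0.0
press 1.86 post_y 216.8 cx 1.8 match 0.79 contrast 129
handle ang (deg from +x) 139.32234219746428 r 68.0197067647252
```

View pics/w4.png

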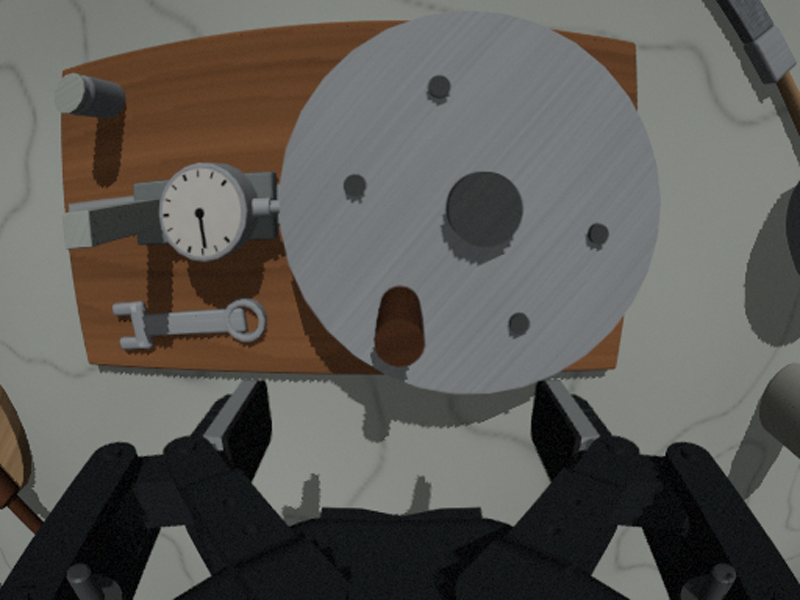

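The dial is in clear view (needle just short of mark 2). The handle top is at (402,338), and the plate spans columns 278–660 and rows 12–393.

```bash
python3 - <<'E'
from h import *
from scipy.optimize import least_squares
d=np.load('pics/last.npz')
print('handle',stand(fish(d,(402.5)/1.5625-.5,(338.5)/1.5625-.5,136)))
a=np.linspace(0,2*np.pi,181)
def f(c):
    P=np.array([fproj(d,[*(AX+SX*(c[0]+112*np.cos(t))+SY*(c[1]+112*np.sin(t))),71]) for t in a])*1.5625+.3
    return [P[:,0].min()-278,P[:,0].max()-660,P[:,1].min()-12,P[:,1].max()-393]
r=least_squares(f,[0,0],diff_step=1e-2);print('axis in TCP frame',r.x,r.fun)
E
```

```text
handle [-49.54920406  43.92748726 136.        ]
axis in TCP frame [1.37274836 0.17980108] [-0.00195894  0.13492744 -1.3086459   1.46650334]
```

Emit:
{"api": "send_rows", "payload": {
  "series": [
    {"ax": 0,"ay": 0,"dz": 3,"az": 0,"dx": 0,"dy": -0.1,"hand": 0},
    {"ax": 0,"ay": 0,"dz": 6,"az": 0,"dx": 0,"dy": -0.1,"hand": 0},
    {"ax": 0,"ay": 0,"dz": 8.4,"az": 0,"dx": 0,"dy": -0.1,"hand": 0},
    {"ax": 0,"ay": 0,"dz": 8.4,"az": 0,"dx": 0,"dy": -0.1,"hand": 0},
    {"ax": 0,"ay": 0,"dz": 8.4,"az": 0,"dx": 0,"dy": -0.1,"hand": 0.5},
    {"ax": 0,"ay": 0,"dz": 8.4,"az": 0,"dx": 0,"dy": -0.1,"hand": 1},
    {"ax": 0,"ay": 0,"dz": 8.4,"az": 0,"dx": 0,"dy": -0.1,"hand": 1},
    {"ax": 0,"ay": 0,"dz": 8.4,"az": 0,"dx": 0,"dy": -0.1,"hand": 1},
    {"ax": 0,"ay": 0,"dz": 8.4,"az": 0,"dx": 0,"dy": -0.1,"hand": 1},
    {"ax": 0,"ay": 0,"dz": 8.4,"az": 0,"dx": 0,"dy": -0.1,"hand": 1}
  ]
}}

```text
clock: 8.7
eef_pos: [541.9, -83.4, 97.6]
tool_rot: [3.141, -0.003, -0.194]
force: [-0.2, -1.4, 4.6]
width: 20.9
gripper_force: 58.5
```

```bash
sed -i "s/^print('handle.*/q=p[:2]-[1.5,.2];print('handle ang',np.round(np.degrees(np.arctan2(q[1],q[0])),2),'r',np.hypot(*q))/" look.py; python3 look.py 216.8
```

```text
t 8.7 stand pos [-50.6  45.2  97.6] rpy [ 3.1411e+00 -2.6000e-03 -1.9390e-01] F [-0.2 -1.4  4.6] w 20.9 g 58.5
press 1.87 post_y 216.6 cx 1.5 match 0.77 contrast 151
handle ang 139.19 r 68.87835253251536
```

Emit:
{"api": "send_rows", "payload": {
  "series": [
    {"ax": 0,"ay": 0,"dz": 0,"az": 0,"dx": -0.71,"dy": 0.99,"hand": 1},
    {"ax": 0,"ay": 0,"dz": 0,"az": 0,"dx": -1.24,"dy": 2.09,"hand": 1},
    {"ax": 0,"ay": 0,"dz": 0,"az": 0,"dx": -1.24,"dy": 2.09,"hand": 1},
    {"ax": 0,"ay": 0,"dz": 0,"az": 0,"dx": -1.24,"dy": 2.09,"hand": 1}
  ]
}}

```text
clock: 9.15
eef_pos: [525.2, -102.4, 97.5]
tool_rot: [3.14, -0.002, -0.195]
force: [-1.4, -2.9, 7.9]
width: 20.6
gripper_force: 60.1
```

```bash
python3 look.py 216.8
```

```text
t 9.15 stand pos [-63.3  23.4  97.5] rpy [ 3.1403e+00 -2.0000e-03 -1.9500e-01] F [-1.4 -2.9  7.9] w 20.6 g 60.1
press 1.88 post_y 216.6 cx 1.5 match 0.78 contrast 147
handle ang 160.34 r 68.84871200859696
```

Emit:
{"api": "send_rows", "payload": {
  "series": [
    {"ax": 0,"ay": 0,"dz": 0,"az": 0,"dx": -0.33,"dy": 1.17,"hand": 1},
    {"ax": 0,"ay": 0,"dz": 0,"az": 0,"dx": -0.45,"dy": 2.39,"hand": 1},
    {"ax": 0,"ay": 0,"dz": 0,"az": 0,"dx": -0.45,"dy": 2.39,"hand": 1},
    {"ax": 0,"ay": 0,"dz": 0,"az": 0,"dx": -0.45,"dy": 2.39,"hand": 1}
  ]
}}

```text
clock: 9.6
eef_pos: [516.6, -125.1, 97.5]
tool_rot: [3.14, -0.003, -0.195]
force: [-0.3, -3.5, 6.4]
width: 20.3
gripper_force: 60.6
```

```bash
python3 look.py 216.8
```

```text
t 9.6 stand pos [-67.4  -0.6  97.5] rpy [ 3.1401e+00 -2.8000e-03 -1.9500e-01] F [-0.3 -3.5  6.4] w 20.3 g 60.6
press 1.89 post_y 216.6 cx 1.5 match 0.78 contrast 142
handle ang -179.33 r 68.93539356651792
```

Emit:
{"api": "send_rows", "payload": {
  "series": [
    {"ax": 0,"ay": 0,"dz": 0,"az": 0,"dx": 0.09,"dy": 1.22,"hand": 1},
    {"ax": 0,"ay": 0,"dz": 0,"az": 0,"dx": 0.39,"dy": 2.4,"hand": 1},
    {"ax": 0,"ay": 0,"dz": 0,"az": 0,"dx": 0.39,"dy": 2.4,"hand": 1},
    {"ax": 0,"ay": 0,"dz": 0,"az": 0,"dx": 0.39,"dy": 2.4,"hand": 1}
  ]
}}

```text
clock: 10.05
eef_pos: [516.3, -149.5, 97.6]
tool_rot: [3.14, -0.004, -0.195]
force: [0.0, -3.2, 7.0]
width: 20.6
gripper_force: 60.9
```

```bash
python3 look.py 216.8
```

```text
t 10.05 stand pos [-63.  -24.6  97.6] rpy [ 3.1399 -0.0039 -0.195 ] F [ 0.  -3.2  7. ] w 20.6 g 60.9
press 1.99 post_y 216.1 cx 1.2 match 0.54 contrast 138
handle ang -158.97 r 69.11701222357937
```

Emit:
{"api": "send_rows", "payload": {
  "series": [
    {"ax": 0,"ay": 0,"dz": 0,"az": 0,"dx": 0.5,"dy": 1.11,"hand": 1},
    {"ax": 0,"ay": 0,"dz": 0,"az": 0,"dx": 1.19,"dy": 2.12,"hand": 1},
    {"ax": 0,"ay": 0,"dz": 0,"az": 0,"dx": 1.19,"dy": 2.12,"hand": 1},
    {"ax": 0,"ay": 0,"dz": 0,"az": 0,"dx": 1.19,"dy": 2.12,"hand": 1}
  ]
}}

```text
clock: 10.5
eef_pos: [524.3, -172.3, 97.6]
tool_rot: [3.14, -0.004, -0.195]
force: [2.4, -3.5, 5.2]
width: 20.6
gripper_force: 60.9
```

```bash
python3 look.py 216.8
```

```text
t 10.5 stand pos [-50.8 -45.4  97.6] rpy [ 3.1399 -0.0045 -0.1946] F [ 2.4 -3.5  5.2] w 20.6 g 60.9
press 6.51 post_y 200.1 cx 8.0 match 0.34 contrast 51
handle ang -138.87 r 69.3987708513839
```

Emit:
{"api": "send_rows", "payload": {
  "series": [
    {"ax": 0,"ay": 0,"dz": 0,"az": 0,"dx": 0.85,"dy": 0.87,"hand": 1},
    {"ax": 0,"ay": 0,"dz": 0,"az": 0,"dx": 1.84,"dy": 1.59,"hand": 1},
    {"ax": 0,"ay": 0,"dz": 0,"az": 0,"dx": 1.84,"dy": 1.59,"hand": 1},
    {"ax": 0,"ay": 0,"dz": 0,"az": 0,"dx": 1.84,"dy": 1.59,"hand": 1}
  ]
}}

```text
clock: 10.95
eef_pos: [539.3, -190.9, 97.6]
tool_rot: [3.14, -0.004, -0.194]
force: [2.1, -2.6, 7.1]
width: 20.7
gripper_force: 60.9
```

```bash
python3 look.py 216.8
```

```text
t 10.95 stand pos [-32.5 -60.8  97.6] rpy [ 3.1404 -0.0041 -0.1941] F [ 2.1 -2.6  7.1] w 20.7 g 60.9
press 3.11 post_y 204.3 cx -0.2 match 0.19 contrast 0
handle ang -119.14 r 69.80977679380157
```

```bash
python3 - <<'E'
s=open('h.py').read()
s=s.replace("        return cv2.remap(","        if 'pin' in d: mp[...,0]=d['mtx'][0,2]+f*q[...,0]/q[...,2];mp[...,1]=d['mtx'][1,2]+f*q[...,1]/q[...,2]\n        return cv2.remap(")
open('h.py','w').write(s)
E
cat > lk.py <<'E'
from h import *
from cell import *
s,p=st();q=p[:2]-[1.5,.2];print('handle ang',np.round(np.degrees(np.arctan2(q[1],q[0])),2),'r',np.round(np.hypot(*q),1))
for n in('wrist','top','scene'):
    d=dict(get_image(n));
    if n!='wrist':d['pin']=1
    print(n,dial(d,216.7,f'pics/dl_{n}.png'))
E
python3 lk.py; python3 - <<'E'
import cv2,numpy as np
cv2.imwrite('pics/dl.png',np.hstack([cv2.imread(f'pics/dl_{i}.png') for i in('top','scene')]))
E
```

```text
t 11.0 stand pos [-32.5 -60.8  97.6] rpy [ 3.1403 -0.0042 -0.194 ] F [ 1.7 -2.6  6.5] w 20.3 g 60.8
handle ang -119.11 r 69.8
wrist press 3.13 post_y 204.2 cx -0.2 match 0.19 contrast 0
top press 2.86 post_y 217.2 cx 0.5 match 0.80 contrast 100
scene press 2.50 post_y 216.4 cx 1.2 match 0.72 contrast 71
```

View pics/dl.png

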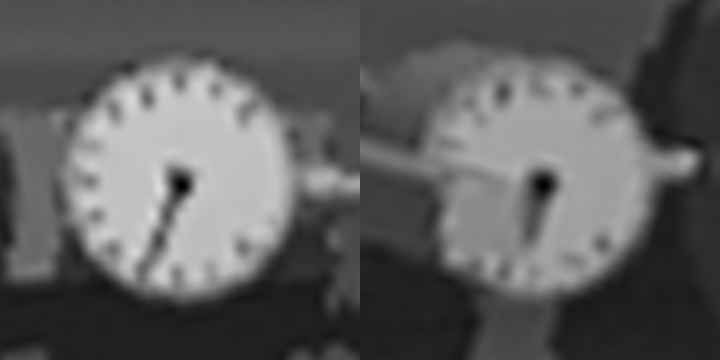

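The top camera reads the dial well: the needle is just short of the third mark, about 2.9 mm. I'll keep cranking with smaller steps.

```bash
sed -i "s/for n in('wrist','top','scene')/for n in('wrist','top')/" lk.py
```

Emit:
{"api": "send_rows", "payload": {
  "series": [
    {"ax": 0,"ay": 0,"dz": 0,"az": 0,"dx": 1.1,"dy": 0.53,"hand": 1},
    {"ax": 0,"ay": 0,"dz": 0,"az": 0,"dx": 1.1,"dy": 0.53,"hand": 1},
    {"ax": 0,"ay": 0,"dz": 0,"az": 0,"dx": 1.1,"dy": 0.53,"hand": 1}
  ]
}}

```text
clock: 11.45
eef_pos: [548.7, -197.8, 97.6]
tool_rot: [3.141, -0.003, -0.194]
force: [0.4, -1.8, 7.9]
width: 20.3
gripper_force: 60.9
```

```bash
python3 lk.py
```

```text
t 11.45 stand pos [-22.  -65.7  97.6] rpy [ 3.1408e+00 -3.1000e-03 -1.9380e-01] F [ 0.4 -1.8  7.9] w 20.3 g 60.9
handle ang -109.61 r 70.0
wrist press nan post_y 204.2 cx -0.5 match 0.17 contrast 0
top press 4.50 post_y 217.2 cx 0.5 match 0.79 contrast 116h.py:51: RuntimeWarning: invalid value encountered in scalar divide
  o=np.arange(-20,21);ww=w[(p+o)%720]**2;ang=(p+(ww*o).sum()/ww.sum())*.5
```

Emit:
{"api": "send_rows", "payload": {
  "series": [
    {"ax": 0,"ay": 0,"dz": 0,"az": 0,"dx": 1.17,"dy": 0.33,"hand": 1},
    {"ax": 0,"ay": 0,"dz": 0,"az": 0,"dx": 1.17,"dy": 0.33,"hand": 1},
    {"ax": 0,"ay": 0,"dz": 0,"az": 0,"dx": 1.17,"dy": 0.33,"hand": 1}
  ]
}}

```text
clock: 11.85
eef_pos: [559.8, -203.3, 97.6]
tool_rot: [3.141, -0.004, -0.194]
force: [1.4, -2.4, 6.0]
width: 20.2
gripper_force: 60.8
```

```bash
python3 lk.py
```

```text
t 11.85 stand pos [-10.  -69.1  97.6] rpy [ 3.1407 -0.0036 -0.1938] F [ 1.4 -2.4  6. ] w 20.2 g 60.8
handle ang -99.47 r 70.2
wrist press nan post_y 204.9 cx -1.8 match 0.19 contrast 0
top press 4.12 post_y 217.2 cx 0.5 match 0.79 contrast 99h.py:51: RuntimeWarning: invalid value encountered in scalar divide
  o=np.arange(-20,21);ww=w[(p+o)%720]**2;ang=(p+(ww*o).sum()/ww.sum())*.5
```

Emit:
{"api": "send_rows", "payload": {
  "series": [
    {"ax": 0,"ay": 0,"dz": 0,"az": 0,"dx": 1.22,"dy": 0.12,"hand": 1},
    {"ax": 0,"ay": 0,"dz": 0,"az": 0,"dx": 1.22,"dy": 0.12,"hand": 1},
    {"ax": 0,"ay": 0,"dz": 0,"az": 0,"dx": 1.22,"dy": 0.12,"hand": 1}
  ]
}}

```text
clock: 12.25
eef_pos: [571.4, -206.8, 97.6]
tool_rot: [3.141, -0.003, -0.194]
force: [1.5, -1.1, 6.3]
width: 20.8
gripper_force: 60.7
```

```bash
python3 lk.py
```

```text
t 12.25 stand pos [  2.1 -70.2  97.6] rpy [ 3.1407 -0.0034 -0.1937] F [ 1.5 -1.1  6.3] w 20.8 g 60.7
handle ang -89.55 r 70.4
wrist press nan post_y 207.4 cx -1.2 match 0.23 contrast 0
top press 1.86 post_y 217.2 cx 0.5 match 0.79 contrast 122h.py:51: RuntimeWarning: invalid value encountered in scalar divide
  o=np.arange(-20,21);ww=w[(p+o)%720]**2;ang=(p+(ww*o).sum()/ww.sum())*.5
```

That was the lesser hump, about 3 mm proud near -106°. I'll continue in 20° steps.

```bash
sed -i "s/for n in('wrist','top')/for n in('top',)/" lk.py
```

Emit:
{"api": "send_rows", "payload": {
  "series": [
    {"ax": 0,"ay": 0,"dz": 0,"az": 0,"dx": 1.22,"dy": -0.09,"hand": 1},
    {"ax": 0,"ay": 0,"dz": 0,"az": 0,"dx": 2.4,"dy": -0.39,"hand": 1},
    {"ax": 0,"ay": 0,"dz": 0,"az": 0,"dx": 2.4,"dy": -0.39,"hand": 1},
    {"ax": 0,"ay": 0,"dz": 0,"az": 0,"dx": 2.4,"dy": -0.39,"hand": 1}
  ]
}}

```text
clock: 12.75
eef_pos: [597.0, -207.2, 97.6]
tool_rot: [3.141, -0.006, -0.193]
force: [4.4, -1.5, 5.0]
width: 21.0
gripper_force: 60.5
```

```bash
python3 lk.py
```

```text
t 12.75 stand pos [ 27.2 -65.7  97.6] rpy [ 3.141  -0.0058 -0.193 ] F [ 4.4 -1.5  5. ] w 21.0 g 60.5
handle ang -68.67 r 70.8
top press 1.86 post_y 217.2 cx 0.5 match 0.79 contrast 122
```

Emit:
{"api": "send_rows", "payload": {
  "series": [
    {"ax": 0,"ay": 0,"dz": 0,"az": 0,"dx": 1.11,"dy": -0.5,"hand": 1},
    {"ax": 0,"ay": 0,"dz": 0,"az": 0,"dx": 2.12,"dy": -1.19,"hand": 1},
    {"ax": 0,"ay": 0,"dz": 0,"az": 0,"dx": 2.12,"dy": -1.19,"hand": 1},
    {"ax": 0,"ay": 0,"dz": 0,"az": 0,"dx": 2.12,"dy": -1.19,"hand": 1}
  ]
}}

```text
clock: 13.2
eef_pos: [619.4, -199.4, 97.6]
tool_rot: [3.141, -0.004, -0.193]
force: [4.4, -0.1, 7.2]
width: 20.8
gripper_force: 60.8
```

```bash
python3 lk.py
```

```text
t 13.2 stand pos [ 47.7 -53.7  97.6] rpy [ 3.1413 -0.0045 -0.193 ] F [ 4.4 -0.1  7.2] w 20.8 g 60.8
handle ang -49.36 r 71.0
top press 1.86 post_y 217.2 cx 0.5 match 0.79 contrast 122
```

Emit:
{"api": "send_rows", "payload": {
  "series": [
    {"ax": 0,"ay": 0,"dz": 0,"az": 0,"dx": 0.87,"dy": -0.85,"hand": 1},
    {"ax": 0,"ay": 0,"dz": 0,"az": 0,"dx": 1.59,"dy": -1.84,"hand": 1},
    {"ax": 0,"ay": 0,"dz": 0,"az": 0,"dx": 1.59,"dy": -1.84,"hand": 1},
    {"ax": 0,"ay": 0,"dz": 0,"az": 0,"dx": 1.59,"dy": -1.84,"hand": 1}
  ]
}}

```text
clock: 13.65
eef_pos: [638.3, -184.0, 97.6]
tool_rot: [-3.141, -0.004, -0.193]
force: [2.2, 1.0, 6.7]
width: 20.6
gripper_force: 60.9
```

```bash
python3 lk.py
```

```text
t 13.65 stand pos [ 63.3 -35.   97.6] rpy [-3.1415 -0.0038 -0.1928] F [2.2 1.  6.7] w 20.6 g 60.9
handle ang -29.63 r 71.1
top press 1.86 post_y 217.2 cx 0.5 match 0.79 contrast 122
```

Emit:
{"api": "send_rows", "payload": {
  "series": [
    {"ax": 0,"ay": 0,"dz": 0,"az": 0,"dx": 0.53,"dy": -1.1,"hand": 1},
    {"ax": 0,"ay": 0,"dz": 0,"az": 0,"dx": 0.86,"dy": -2.27,"hand": 1},
    {"ax": 0,"ay": 0,"dz": 0,"az": 0,"dx": 0.86,"dy": -2.27,"hand": 1},
    {"ax": 0,"ay": 0,"dz": 0,"az": 0,"dx": 0.86,"dy": -2.27,"hand": 1}
  ]
}}

```text
clock: 14.1
eef_pos: [650.8, -163.1, 97.6]
tool_rot: [-3.141, -0.003, -0.193]
force: [2.4, 1.1, 8.0]
width: 21.0
gripper_force: 60.9
```

```bash
python3 lk.py
```

```text
t 14.1 stand pos [ 71.6 -12.   97.6] rpy [-3.1411 -0.0032 -0.1927] F [2.4 1.1 8. ] w 21.0 g 60.9
handle ang -9.91 r 71.1
top press 1.86 post_y 217.2 cx 0.5 match 0.79 contrast 121
```

Emit:
{"api": "send_rows", "payload": {
  "series": [
    {"ax": 0,"ay": 0,"dz": 0,"az": 0,"dx": 0.12,"dy": -1.22,"hand": 1},
    {"ax": 0,"ay": 0,"dz": 0,"az": 0,"dx": 0.03,"dy": -2.43,"hand": 1},
    {"ax": 0,"ay": 0,"dz": 0,"az": 0,"dx": 0.03,"dy": -2.43,"hand": 1},
    {"ax": 0,"ay": 0,"dz": 0,"az": 0,"dx": 0.03,"dy": -2.43,"hand": 1}
  ]
}}

```text
clock: 14.55
eef_pos: [655.4, -138.8, 97.6]
tool_rot: [-3.141, -0.002, -0.193]
force: [1.9, 1.9, 7.5]
width: 20.6
gripper_force: 61.0
```

```bash
python3 lk.py
```

```text
t 14.55 stand pos [71.4 12.6 97.6] rpy [-3.1406e+00 -2.3000e-03 -1.9250e-01] F [1.9 1.9 7.5] w 20.6 g 61.0
handle ang 10.08 r 71.0
top press 1.86 post_y 217.2 cx 0.5 match 0.79 contrast 122
```

Emit:
{"api": "send_rows", "payload": {
  "series": [
    {"ax": 0,"ay": 0,"dz": 0,"az": 0,"dx": -0.3,"dy": -1.18,"hand": 1},
    {"ax": 0,"ay": 0,"dz": 0,"az": 0,"dx": -0.8,"dy": -2.3,"hand": 1},
    {"ax": 0,"ay": 0,"dz": 0,"az": 0,"dx": -0.8,"dy": -2.3,"hand": 1},
    {"ax": 0,"ay": 0,"dz": 0,"az": 0,"dx": -0.8,"dy": -2.3,"hand": 1}
  ]
}}

```text
clock: 15.0
eef_pos: [651.5, -115.3, 97.6]
tool_rot: [-3.141, -0.002, -0.193]
force: [0.6, 0.7, 9.3]
width: 20.6
gripper_force: 61.1
```

```bash
python3 lk.py
```

```text
t 15.0 stand pos [63.1 34.9 97.6] rpy [-3.1414e+00 -1.9000e-03 -1.9290e-01] F [0.6 0.7 9.3] w 20.6 g 61.1
handle ang 29.41 r 70.7
top press 6.20 post_y 217.2 cx 0.5 match 0.80 contrast 96
```

Emit:
{"api": "send_rows", "payload": {
  "series": [
    {"ax": 0,"ay": 0,"dz": 0,"az": 0,"dx": -0.69,"dy": -1.01,"hand": 1},
    {"ax": 0,"ay": 0,"dz": 0,"az": 0,"dx": -1.54,"dy": -1.88,"hand": 1},
    {"ax": 0,"ay": 0,"dz": 0,"az": 0,"dx": -1.54,"dy": -1.88,"hand": 1},
    {"ax": 0,"ay": 0,"dz": 0,"az": 0,"dx": -1.54,"dy": -1.88,"hand": 1}
  ]
}}

```text
clock: 15.45
eef_pos: [638.8, -93.0, 97.6]
tool_rot: [-3.14, 0.001, -0.193]
force: [-2.0, 2.2, 10.5]
width: 20.6
gripper_force: 61.4
```

```bash
python3 lk.py
```

```text
t 15.45 stand pos [46.3 54.4 97.6] rpy [-3.1404e+00  9.0000e-04 -1.9260e-01] F [-2.   2.2 10.5] w 20.6 g 61.4
handle ang 50.42 r 70.4
top press 6.53 post_y 217.2 cx 0.5 match 0.79 contrast 104
```

Found the highest hump: 6.20 mm at 29.4° and 6.53 mm at 50.4°. I'll sample back across it.

```bash
sed -i "s/for n in('top',)/for n in('top','wrist')/" lk.py; python3 lk.py
```

```text
t 15.5 stand pos [46.3 54.4 97.5] rpy [-3.1404e+00  1.0000e-03 -1.9260e-01] F [-2.3  2.3 10.9] w 20.4 g 61.5
handle ang 50.43 r 70.3
top press 6.53 post_y 217.2 cx 0.5 match 0.79 contrast 104
wrist press 6.40 post_y 216.9 cx 2.0 match 0.47 contrast 148
```

Emit:
{"api": "send_rows", "payload": {
  "series": [
    {"ax": 0,"ay": 0,"dz": 0,"az": 0,"dx": 0.45,"dy": 0.42,"hand": 1},
    {"ax": 0,"ay": 0,"dz": 0,"az": 0,"dx": 0.45,"dy": 0.42,"hand": 1},
    {"ax": 0,"ay": 0,"dz": 0,"az": 0,"dx": 0.45,"dy": 0.42,"hand": 1}
  ]
}}

```text
clock: 15.9
eef_pos: [642.6, -97.8, 97.6]
tool_rot: [-3.14, 0.001, -0.193]
force: [-1.4, 2.9, 10.9]
width: 20.7
gripper_force: 61.3
```

```bash
python3 lk.py
```

```text
t 15.9 stand pos [50.9 50.4 97.6] rpy [-3.1399e+00  8.0000e-04 -1.9280e-01] F [-1.4  2.9 10.9] w 20.7 g 61.3
handle ang 45.44 r 70.5
top press 7.45 post_y 217.2 cx 0.5 match 0.80 contrast 104
wrist press 1.19 post_y 220.2 cx 11.0 match 0.45 contrast 78
```

Emit:
{"api": "send_rows", "payload": {
  "series": [
    {"ax": 0,"ay": 0,"dz": 0,"az": 0,"dx": 0.41,"dy": 0.45,"hand": 1},
    {"ax": 0,"ay": 0,"dz": 0,"az": 0,"dx": 0.41,"dy": 0.45,"hand": 1},
    {"ax": 0,"ay": 0,"dz": 0,"az": 0,"dx": 0.41,"dy": 0.45,"hand": 1}
  ]
}}

```text
clock: 16.3
eef_pos: [645.9, -103.0, 97.6]
tool_rot: [-3.14, 0.0, -0.193]
force: [-1.5, 2.0, 10.2]
width: 20.8
gripper_force: 61.3
```

```bash
python3 lk.py
```

```text
t 16.3 stand pos [55.2 45.9 97.6] rpy [-3.1399e+00  5.0000e-04 -1.9280e-01] F [-1.5  2.  10.2] w 20.8 g 61.3
handle ang 40.42 r 70.5
top press 7.59 post_y 217.2 cx 0.5 match 0.79 contrast 101
wrist press 0.06 post_y 223.2 cx 8.2 match 0.43 contrast 72
```

Emit:
{"api": "send_rows", "payload": {
  "series": [
    {"ax": 0,"ay": 0,"dz": 0,"az": 0,"dx": 0.37,"dy": 0.49,"hand": 1},
    {"ax": 0,"ay": 0,"dz": 0,"az": 0,"dx": 0.37,"dy": 0.49,"hand": 1},
    {"ax": 0,"ay": 0,"dz": 0,"az": 0,"dx": 0.37,"dy": 0.49,"hand": 1}
  ]
}}

```text
clock: 16.7
eef_pos: [648.8, -108.5, 97.6]
tool_rot: [-3.14, 0.0, -0.193]
force: [-1.5, 2.2, 10.0]
width: 20.6
gripper_force: 61.3
```

```bash
python3 lk.py
```

```text
t 16.7 stand pos [59.1 41.1 97.6] rpy [-3.1398e+00  1.0000e-04 -1.9280e-01] F [-1.5  2.2 10. ] w 20.6 g 61.3
handle ang 35.36 r 70.6
top press 7.32 post_y 217.2 cx 0.5 match 0.80 contrast 98
wrist press 1.47 post_y 220.9 cx 14.0 match 0.41 contrast 75
```

Emit:
{"api": "send_rows", "payload": {
  "series": [
    {"ax": 0,"ay": 0,"dz": 0,"az": 0,"dx": 0.32,"dy": 0.52,"hand": 1},
    {"ax": 0,"ay": 0,"dz": 0,"az": 0,"dx": 0.32,"dy": 0.52,"hand": 1},
    {"ax": 0,"ay": 0,"dz": 0,"az": 0,"dx": 0.32,"dy": 0.52,"hand": 1}
  ]
}}

```text
clock: 17.1
eef_pos: [651.1, -114.2, 97.6]
tool_rot: [-3.14, -0.0, -0.193]
force: [-1.2, 2.2, 9.2]
width: 20.9
gripper_force: 61.3
```

```bash
python3 lk.py
```

```text
t 17.1 stand pos [62.5 36.  97.6] rpy [-3.1398e+00 -3.0000e-04 -1.9270e-01] F [-1.2  2.2  9.2] w 20.9 g 61.3
handle ang 30.41 r 70.7
top press 6.37 post_y 217.2 cx 0.5 match 0.80 contrast 98
wrist press 1.27 post_y 221.2 cx 14.0 match 0.41 contrast 71
```

Bisecting equal readings puts the peak near 40.9°, so I'll return there.

Emit:
{"api": "send_rows", "payload": {
  "series": [
    {"ax": 0,"ay": 0,"dz": 0,"az": 0,"dx": -0.36,"dy": -0.57,"hand": 1},
    {"ax": 0,"ay": 0,"dz": 0,"az": 0,"dx": -0.77,"dy": -1.11,"hand": 1},
    {"ax": 0,"ay": 0,"dz": 0,"az": 0,"dx": -0.77,"dy": -1.11,"hand": 1},
    {"ax": 0,"ay": 0,"dz": 0,"az": 0,"dx": -0.77,"dy": -1.11,"hand": 1}
  ]
}}

```text
clock: 17.6
eef_pos: [646.5, -104.1, 97.6]
tool_rot: [3.141, -0.003, -0.194]
force: [1.0, -1.2, 8.1]
width: 20.8
gripper_force: 61.1
```

```bash
sed -i "s/for n in('top','wrist')/for n in('top',)/" lk.py; python3 lk.py; python3 -c "
import numpy as np
a=np.array([50.43,45.44,40.42,35.36,30.41,29.41]);v=np.array([6.53,7.45,7.59,7.32,6.37,6.2]);p=np.polyfit(a-40,v,2);print(40-p[1]/2/p[0],np.polyval(p,a-40)-v)"
```

```text
t 17.6 stand pos [56.1 45.  97.6] rpy [ 3.1408e+00 -3.0000e-03 -1.9370e-01] F [ 1.  -1.2  8.1] w 20.8 g 61.1
handle ang 39.37 r 70.6
top press 7.58 post_y 217.2 cx 0.5 match 0.80 contrast 93
40.7314570325395 [ 0.02510168 -0.06508477  0.04969943 -0.01221446  0.04115686 -0.03865874]
```

Emit:
{"api": "send_rows", "payload": {
  "series": [
    {"ax": 0,"ay": 0,"dz": 0,"az": 0,"dx": -0.12,"dy": -0.15,"hand": 1},
    {"ax": 0,"ay": 0,"dz": 0,"az": 0,"dx": -0.12,"dy": -0.15,"hand": 1},
    {"ax": 0,"ay": 0,"dz": 0,"az": 0,"dx": -0.12,"dy": -0.15,"hand": 1}
  ]
}}

```text
clock: 17.95
eef_pos: [646.4, -103.9, 97.6]
tool_rot: [3.139, -0.005, -0.194]
force: [3.1, -3.8, 5.7]
width: 20.8
gripper_force: 60.8
```

```bash
python3 lk.py
```

```text
t 17.95 stand pos [55.9 45.2 97.6] rpy [ 3.1395 -0.0051 -0.1944] F [ 3.1 -3.8  5.7] w 20.8 g 60.8
handle ang 39.6 r 70.6
top press 7.58 post_y 217.2 cx 0.5 match 0.80 contrast 94
```

Emit:
{"api": "send_rows", "payload": {
  "series": [
    {"ax": 0,"ay": 0,"dz": 0,"az": 0,"dx": -0.09,"dy": -0.11,"hand": 1},
    {"ax": 0,"ay": 0,"dz": 0,"az": 0,"dx": -0.09,"dy": -0.11,"hand": 1},
    {"ax": 0,"ay": 0,"dz": 0,"az": 0,"dx": -0.09,"dy": -0.11,"hand": 1}
  ]
}}

```text
clock: 18.3
eef_pos: [646.0, -103.1, 97.6]
tool_rot: [3.139, -0.006, -0.195]
force: [3.5, -4.0, 4.8]
width: 20.7
gripper_force: 60.8
```

```bash
python3 lk.py
```

```text
t 18.3 stand pos [55.3 45.9 97.6] rpy [ 3.1391 -0.0057 -0.1947] F [ 3.5 -4.   4.8] w 20.7 g 60.8
handle ang 40.35 r 70.6
top press 7.59 post_y 217.2 cx 0.5 match 0.79 contrast 100
```

Emit:
{"api": "send_rows", "payload": {
  "series": [
    {"ax": 0,"ay": 0,"dz": 0,"az": 0,"dx": -0.04,"dy": -0.05,"hand": 1},
    {"ax": 0,"ay": 0,"dz": 0,"az": 0,"dx": -0.04,"dy": -0.05,"hand": 1},
    {"ax": 0,"ay": 0,"dz": 0,"az": 0,"dx": 0.05,"dy": 0.05,"hand": 1},
    {"ax": 0,"ay": 0,"dz": 0,"az": 0,"dx": 0.15,"dy": 0.16,"hand": 1},
    {"ax": 0,"ay": 0,"dz": 0,"az": 0,"dx": 0.15,"dy": 0.16,"hand": 1}
  ]
}}

```text
clock: 18.85
eef_pos: [645.8, -102.9, 97.6]
tool_rot: [3.141, -0.002, -0.194]
force: [0.8, -1.6, 9.3]
width: 20.8
gripper_force: 61.1
```

```bash
python3 lk.py
```

```text
t 18.85 stand pos [55.1 46.1 97.6] rpy [ 3.1412e+00 -2.1000e-03 -1.9380e-01] F [ 0.8 -1.6  9.3] w 20.8 g 61.1
handle ang 40.54 r 70.6
top press 7.59 post_y 217.2 cx 0.5 match 0.79 contrast 101
```

Emit:
{"api": "send_rows", "payload": {
  "series": [
    {"ax": 0,"ay": 0,"dz": 0,"az": 0,"dx": 0,"dy": 0,"hand": 0.5},
    {"ax": 0,"ay": 0,"dz": 0,"az": 0,"dx": 0,"dy": 0,"hand": 0},
    {"ax": 0,"ay": 0,"dz": 0,"az": 0,"dx": 0,"dy": 0,"hand": 0},
    {"ax": 0,"ay": 0,"dz": 0,"az": 0,"dx": 0,"dy": 0,"hand": 0},
    {"ax": 0,"ay": 0,"dz": 0,"az": 0,"dx": 0,"dy": 0,"hand": 0},
    {"ax": 0,"ay": 0,"dz": -3,"az": 0,"dx": 0,"dy": 0,"hand": 0},
    {"ax": 0,"ay": 0,"dz": -7,"az": 0,"dx": 0,"dy": 0,"hand": 0},
    {"ax": 0,"ay": 0,"dz": -10,"az": 0,"dx": 0,"dy": 0,"hand": 0},
    {"ax": 0,"ay": 0,"dz": -10,"az": 0,"dx": 0,"dy": 0,"hand": 0},
    {"ax": 0,"ay": 0,"dz": -10,"az": 0,"dx": 0,"dy": 0,"hand": 0}
  ]
}}

```text
clock: 19.9
eef_pos: [645.3, -102.3, 196.9]
tool_rot: [-3.141, -0.001, -0.193]
force: [0.2, -0.1, -0.7]
width: 85.1
gripper_force: 0.0
```

```bash
python3 lk.py; python3 look.py 216.8; python3 - <<'E'
from h import *
d=np.load('pics/last.npz');cv2.imwrite('pics/w5.png',cv2.resize(d['pixels'][:,:,::-1],(800,600),interpolation=cv2.INTER_CUBIC))
E
```

```text
t 19.9 stand pos [ 54.5  46.6 196.9] rpy [-3.1414e+00 -1.2000e-03 -1.9330e-01] F [ 0.2 -0.1 -0.7] w 85.1 g 0.0
handle ang 41.17 r 70.4
top press 7.59 post_y 217.2 cx 0.5 match 0.79 contrast 100
t 19.95 stand pos [ 53.7  46.6 195.7] rpy [-3.1415e+00  1.2000e-03 -1.9320e-01] F [-0.1 -0.9 -0.3] w 85.5 g 0.0
press 7.50 post_y 216.6 cx 1.8 match 0.60 contrast 130
handle ang 41.65 r 69.8332274729852
```

View pics/w5.png

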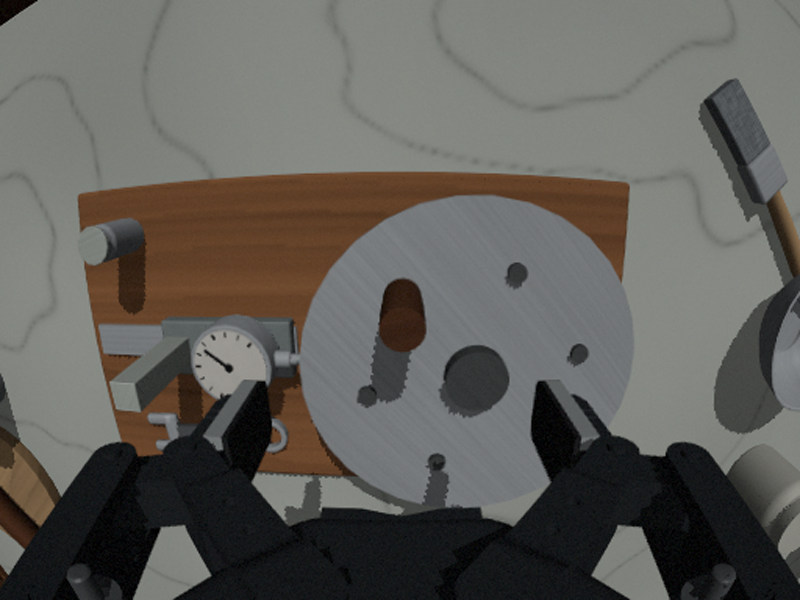

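The picture shows the handle released and standing free at (403,325), the plunger touching the rim, and the needle near 7.6 mm. The oil tin and spanner are undisturbed. I'll hand in.

```bash
python3 -c "from cell import *;print(finish_job())"
```

```text
the job is handed in; nothing more can be done
None
```

The job is handed in: the gauge presses the rim by about 1.9 mm on the plain part, and the stone stands with its highest spot at the plunger's tip to within about half a degree by my fit. The dial reads about 7.6 mm of the 12 mm stroke there, the handle is let go, and the robot clock stood at about 20 s.

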